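# Check that a brake lever stops short of its handle tube

## Task

Two power-barrow handles are clamped on the welding table. Check the long brake lever: with the backs of the fingers on its outer side, press it in towards the tube, firmly but without forcing it, until it meets its stop; keep it there for about two seconds, then ease it back out to rest with the fingers, not letting it snap back, and come away clear. Do not pinch or hook the lever, and leave the short clutch lever and everything else on the table alone.

Things in the scene. Friction and masses are not known exactly. Their poses are not given: they have to be found in the camera images.
- brake_lever (a joint): angle of the long brake lever (rad): 0 at rest, fully out; grows as it is pressed in; solid stop at 0.24, the ball end then 18 mm short of the grip. Vertical axis through brake_pivot. A return spring pushes it out: at mid-blade 2 N to start, 4 N at the stop; let go, it flies back. Over 60 N on the blade is forcing it; outward faster than 4 rad/s is a snap
- brake_blade: straight blade of the long brake lever, cast aluminium, 115 mm long, 9 thick, 14 high, 18 mm ball at its free end. Origin at its very middle, 110 mm up. x along it towards the pivot, y out of its outer side (press in -y), z up; turns with the joint. Touching it while the point between the finger pads is at y < 4 mm here (level with the blade or inside it) counts as pinching or hooking
- brake_pivot (a point): the brake lever's pivot, 110 mm up, fixed to brake_handle. At rest, in brake_handle's axes, the middle of the blade is at (-102.5, 52, 0) mm from it and the ball's centre at (-166, 52, 0) mm; a slanting arm joins blade and pivot
- brake_handle: handle bolted down in a welding fixture. Origin on the table below the tube axis, abreast of the pivot; x from grip to fixture, y towards the lever. Tube 25 mm thick, axis 110 mm up, x -190 to 172 mm; rubber grip 32 mm thick, x -193 to -69 (flange 42). Blade's centre line y = 84 at rest. Fixture x 25 to 198, |y| < 45, 160 mm high. Free space 60 mm wide outside the blade, at its height
- clutch_lever (a joint): angle of the short clutch lever on the other handle (rad), 0 at rest, same sense and spring; to be left alone
- clutch_blade: straight blade of the short clutch lever: 50 mm long, 9 mm thick, 14 mm high with an 18 mm ball, same aluminium. Origin in its middle, axes as for brake_blade
- clutch_handle: the other handle, the same as brake_handle in all but the short lever, which lies likewise on its +y side. Either handle may be the left or the right one
- clamp_bolt: loose bystander: upright knurled clamping bolt, 32 mm diameter, 54 mm high, origin under it; stands beside the brake handle's fixture
- stop_block: loose bystander: steel stop block 50 x 34 x 40 mm high, origin under its centre; beside the clutch handle's fixture
- locking_pliers: loose bystander: locking pliers lying flat between the handles, 180 mm long, 50 mm wide, 16 mm high, origin under the joint, jaws to its +x
- strainer: loose bystander: perforated steel cone, 170 mm across the foot, 110 mm high, origin under its centre
- cup: loose bystander: black cup, 80 mm across, 95 mm high, origin under its centre
- wire_brush: loose bystander: wire brush lying flat, 200 mm long, origin under its middle, handle to its -x
- chipping_hammer: loose bystander: hammer lying flat, 260 mm long, origin under its middle, handle to its -x

How it is judged:
By the outcome, as a careful person would: the job done as asked, in the order asked, and still so for the second after the job is handed in, with the robot touching nothing.
It also fails if it takes over 48 s, if anything falls off the work surface, if the arm or the gripper's body presses on something with over 40 N, if the wrist force passes 120 N, or if a joint passes its speed limit or range.

## Robot

A 6-joint arm with a two-finger parallel gripper is mounted at the origin on the work surface. World frame = base frame: x ahead of the robot, y to its left, z up, the work surface at z = 0. Lengths are in m, angles in rad, forces in N, time in s.
With the tool pointing down it reaches from about 0.4 to 0.825 m from the base axis. Payload 7 kg.
Tool frame: the origin (TCP) lies at the very end of the fingers, on their centre line; the grasp point (between the pads) lies 19 mm behind it (arm.pinch_z is the z of the grasp point in the tool frame, in m); z points along the fingers, y is the direction in which the jaws open and shut (so a half turn about z gives the same grasp; the last joint's range is limited). The gripper opens to 88 mm and grips with 3 to 60 N. Pads are 19 mm wide; open, the fingers measure 130 mm over their backs; the gripper's body (78 mm by 193 mm) begins 47 mm behind the grasp point.
Start: joints at [1.481, 0.359, 0.012, 0, -1.224, -0.288], TCP at [0.249, 0.627, 0.227] pointing down, gripper open.
Joint ranges: [-3.07, 3.07], [-1.43, 2.12], [-1.02, 1.25], [-3.03, 1.67], [-3.05, -0], [-3.03, 3.03]. Speed limits (rad/s): [2.39, 2.39, 3.01, 3.14, 3.14, 3.14].

## Interface

Orientations are given as [roll, pitch, yaw] about the fixed x, y, z axes, in that order (R = Rz(yaw) Ry(pitch) Rx(roll)).
In Python, from station import arm gives the robot as it stands.
- The arm moves only by the tool drive_tool, never from a script. Its argument "targets" is a list of rows, each a list of 6 numbers: the shift along the world's x, y, z in units of 0.04 m (1.0 is 0.04 m), then the turn, a rotation vector about the world's x, y, z in units of 6 degrees (1.0 is 6 degrees). In form: [[x, y, z, wx, wy, wz], ...]. A call has 1 to 5 rows; each row shifts and turns the commanded pose from where the row before left it; what a row does not reach is not made up. A row lasts 1/8 s, in which the tool goes at most 62.5 mm and 10.7 degrees, less where a joint would pass 70% of its speed; a pose out of reach is approached as far as the arm can. A call with a number of a shift or a turn outside -1 to 1 is refused whole. A call with a gripper value outside its range is refused whole. "claw" is the opening, from 0 (shut) to 1 (fully open), set as the call begins (left out, the last holds). The fingers move at their own pace and stop on an object; "newtons" is the grip in N (left out, the last holds). Time passes only in rows, so rows that do not move let the fingers close. It gives the time, the measured TCP pose, the force and the opening at its end, in the units of the state.
- arm.get_state(): the state, without advancing time (a new reading comes with each control period).
- arm.grab_frame(name): name is "scene" or "side" or "wrist"; returns (picture, depth): 420x560x3 uint8, red, green, blue; 420x560 float32, m along the optical axis (not along the pixel's ray), 0 where there is no reading.
- arm.get_calibration(name): a dict with "mtx" (3x3 intrinsics, pixels), "origin" and "rotation" of the camera in the world. Camera axes: x right, y up, looking along -z (the intrinsics and any distortion apply to the point x, -y, -z); pixel columns grow to the right and rows downward; lengths in m; the calibration is good to about 2 mm. A picture is of the moment at which its call begins: read the wrist's pose just before it. get_calibration takes no time and is no camera call; for the wrist camera it gives the pose at the moment of the call.
- arm.job_done(): hands the job in, once; it reports no verdict.
Trained networks look in the newest picture that a camera, given by its name, has taken for a name from the list of things; names that differ only in an ending like _2 or _b are one class to them, and where a whole thing is asked for, a point or a joint stands for the part that bears it (a point fixed in the world has none). Each returns a list of dicts, best first, with "score" (0 to 1); they miss things now and then, are a little off and sometimes report something else, mostly with a low value. They report only what shows in the picture. A call takes as long as a camera call.
- arm.search_frame(target, camera): "point" ([x, y, z] in m, in the coordinates of the camera as it stood for that picture, good to about 4 mm: the middle of the surface that is visible of it).
- arm.cut_out(target, camera): "pixels" (420x560 bool, what is visible of it).
- arm.landmark_of(target, camera): "point" ([x, y, z] in m, in the coordinates of the camera as it stood for that picture, good to about 4 mm: a listed point, or the origin of a listed thing).
The state is a dict: "t": time; "q": joint angles; "qd": joint speeds; "joint_efforts": joint torques, N m; "eef_pos": TCP position; "ee_rot": TCP orientation; "force": force on the tool from outside, world axes, zero at the start; "moment": the same for the moment, N m; "width": finger opening in m.
Only numpy, scipy, OpenCV 4.12 (cv2) and the standard library are available. Lean on these libraries where they do the work, as an engineer would, in place of code of your own. Each camera call takes 0.05 s, during which the arm holds its last target. There are 200 camera calls.

## Working session

There is one attempt and no reset: what is moved stays moved. The work goes in short steps, Python scripts to look and compute and a tool call to move; the robot and the scene stay as the last step left them, time stands still between calls to the robot, and variables do not carry over. Pictures are saved under pics/ and viewed, about 8 in all and at most 12, crops included, and the job is handed in when it is done.

Besides the shell and the picture viewer there is one more tool, called after "Emit:" as name([rows], argument=value, ...), one row to a line, values as JSON. drive_tool: Moves the arm, as the interface text tells. Shifts and turns lie within -1 to 1; 1 stands for 0.04 m of shift or 6 degrees of turn. Its arguments: {"type":"object","properties":{"targets":{"type":"array"},"claw":{"type":"number"},"newtons":{"type":"number"}},"required":["targets"]}

```bash
ls; mkdir -p pics
cat > h.py <<'E'
from station import arm
import numpy as np, cv2
def world(cam,p):
    c=arm.get_calibration(cam); return np.array(c["rotation"])@np.array(p)+np.array(c["origin"])
def cloud(cam,depth):
    c=arm.get_calibration(cam);K=np.array(c["mtx"]);v,u=np.mgrid[:420,:560]
    x=(u-K[0,2])/K[0,0]*depth;y=(v-K[1,2])/K[1,1]*depth
    P=np.stack([x,-y,-depth],-1)
    return P@np.array(c["rotation"]).T+np.array(c["origin"])
E
python3 - <<'E'
from h import *
np.set_printoptions(precision=3,suppress=True)
s=arm.get_state();print(s)
ims=[]
for cam in("scene","side"):
    im,d=arm.grab_frame(cam);ims.append(im);c=arm.get_calibration(cam);print(cam,{k:c[k] for k in c})
    np.save(f"{cam}.npy",d);cv2.imwrite(f"pics/{cam}.png",im[:,:,::-1])
    for n in("brake_pivot","brake_blade","brake_handle","clutch_handle","clutch_blade"):
        print(n,[(np.round(world(cam,r["point"]),3),round(r["score"],2)) for r in arm.landmark_of(n,cam)[:2]])
E
```

```text
pics
{'t': 0.0, 'q': array([ 1.481,  0.359,  0.011, -0.   , -1.224, -0.288]), 'qd': array([ 0.001, -0.001,  0.   , -0.001, -0.   ,  0.   ]), 'joint_efforts': array([  0.   , -58.272,  29.305,   6.997,   0.007,  -0.   ]), 'eef_pos': array([0.249, 0.627, 0.226]), 'ee_rot': array([ 3.14 , -0.   , -0.378]), 'force': array([0.384, 0.05 , 0.268]), 'moment': array([ 0.003,  0.003, -0.007]), 'width': 0.08753691647227668}
scene {'mtx': array([[382.847,   0.   , 277.416],
       [  0.   , 382.847, 211.494],
       [  0.   ,   0.   ,   1.   ]]), 'origin': array([1.129, 0.429, 0.964]), 'rotation': array([0.696, 0.013, 2.13 ])}
brake_pivot [(array([-0.947, -1.647, -1.112]), 0.67)]
brake_blade [(array([-0.897, -1.596, -1.061]), 0.58)]
brake_handle [(array([-1.167, -1.866, -1.332]), 0.98)]
clutch_handle [(array([-1.75 , -2.449, -1.914]), 0.57), (array([-2.206, -2.906, -2.371]), 0.5)]
clutch_blade [(array([-1.464, -2.163, -1.628]), 0.53)]
side {'mtx': array([[395.646,   0.   , 282.658],
       [  0.   , 395.646, 212.904],
       [  0.   ,   0.   ,   1.   ]]), 'origin': array([-0.007, -0.942,  0.974]), 'rotation': array([ 0.895, -0.019, -0.496])}
brake_pivot [(array([ 0.753, -0.183,  1.733]), 0.71)]
brake_blade [(array([ 0.671, -0.264,  1.652]), 0.7)]
brake_handle [(array([ 0.782, -0.154,  1.762]), 0.98), (array([ 0.804, -0.132,  1.784]), 0.48)]
clutch_handle [(array([ 0.806, -0.13 ,  1.786]), 0.82)]
clutch_blade [(array([ 0.722, -0.214,  1.702]), 0.74)]
```

View pics/scene.png

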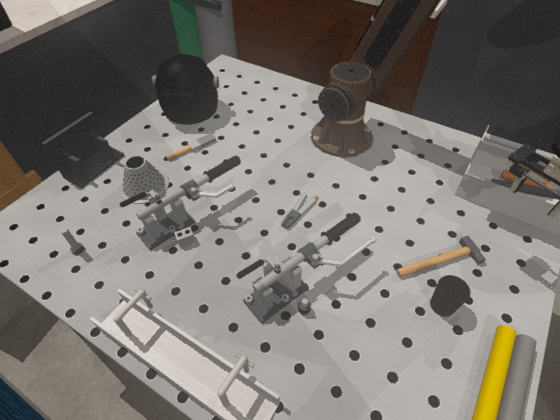

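View pics/side.png

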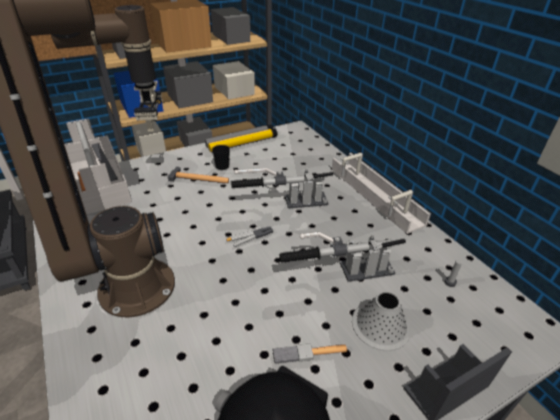

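The scene view shows the brake handle in the middle: grip end near (350,220), ball near (373,240), fixture near (275,290). The clutch handle is to the left, near (180,205). The side view agrees. `rotation` in the calibration turns out to be rpy, so I'm fixing the helper.

```bash
sed -i 's/np.array(c\["rotation"\])/Rm(c)/' h.py; sed -i '2a from scipy.spatial.transform import Rotation as Ro\ndef Rm(c): return Ro.from_euler("xyz",c["rotation"]).as_matrix()' h.py
python3 - <<'E'
from h import *
np.set_printoptions(precision=3,suppress=True)
for cam in("scene","side"):
    im,d=arm.grab_frame(cam);C=cloud(cam,d)
    for n in("brake_pivot","brake_blade","brake_handle","clutch_handle","clutch_blade","clamp_bolt","locking_pliers","cup","chipping_hammer"):
        print(cam,n,[(np.round(world(cam,r["point"]),3),round(r["score"],2)) for r in arm.landmark_of(n,cam)[:2]])
    for n in("brake_blade","brake_handle"):
        for r in arm.cut_out(n,cam)[:1]:
            m=cv2.erode(r["pixels"].astype(np.uint8),np.ones((1,1)))>0
            P=C[m&(d>0)];P0=P[(P[:,2]>.06)]
            if n=="brake_blade":
                P0=P0[P0[:,2]<.13]
                vx,vy,x,y=cv2.fitLine(P0[:,:2].astype(np.float32),cv2.DIST_HUBER,0,.01,.01).ravel()
                print(" blade",r["score"],len(P0),np.median(P0,0),P0.min(0),P0.max(0),"dir deg",np.degrees(np.arctan2(vy,vx)))
            else:
                T=P0[(P0[:,2]>.1)&(P0[:,2]<.135)]
                vx,vy,x,y=cv2.fitLine(T[:,:2].astype(np.float32),cv2.DIST_HUBER,0,.01,.01).ravel()
                print(" handle",r["score"],len(T),(x,y),T.min(0),T.max(0),"deg",np.degrees(np.arctan2(vy,vx)))
E
```

```text
scene brake_pivot [(array([0.622, 0.215, 0.109]), 0.78)]
scene brake_blade [(array([0.54 , 0.293, 0.107]), 0.62)]
scene brake_handle [(array([0.61 , 0.183, 0.   ]), 0.81)]
scene clutch_handle [(array([ 0.592, -0.244, -0.001]), 0.97)]
scene clutch_blade [(array([ 0.552, -0.143,  0.108]), 0.56)]
scene clamp_bolt [(array([ 0.706,  0.231, -0.003]), 0.62)]
scene locking_pliers [(array([0.432, 0.05 , 0.004]), 0.69), (array([ 0.593, -0.47 ,  0.003]), 0.33)]
scene cup [(array([0.502, 0.544, 0.002]), 0.62)]
scene chipping_hammer [(array([ 0.373,  0.493, -0.   ]), 0.91)]
 blade 0.86 262 [0.574 0.286 0.116] [0.477 0.226 0.104] [0.621 0.324 0.122] dir deg -27.59425
 handle 0.96 1895 (np.float32(0.607633), np.float32(0.19387214)) [0.428 0.109 0.1  ] [0.775 0.322 0.135] deg -19.960577
side brake_pivot [(array([ 0.698, -0.19 , -0.   ]), 0.57)]
side brake_blade [(array([0.543, 0.292, 0.107]), 0.51)]
side brake_handle [(array([ 0.611,  0.178, -0.002]), 0.91), (array([ 0.593, -0.244, -0.   ]), 0.5)]
side clutch_handle [(array([ 0.596, -0.245, -0.001]), 0.84)]
side clutch_blade [(array([ 0.554, -0.148,  0.107]), 0.56)]
side clamp_bolt []
side locking_pliers [(array([ 0.433,  0.047, -0.004]), 0.96)]
side cup [(array([ 0.503,  0.543, -0.   ]), 0.94)]
side chipping_hammer [(array([ 0.378,  0.491, -0.005]), 0.59)]
 blade 0.54 81 [0.528 0.295 0.113] [0.481 0.274 0.103] [0.587 0.309 0.12 ] dir deg -18.402147
 handle 0.81 852 (np.float32(0.63235605), np.float32(0.16281962)) [0.424 0.102 0.1  ] [0.762 0.316 0.135] deg -20.873026
```

Emit:
drive_tool([
  [0.75,-0.65,0,0,0,0],
  [0.75,-0.65,0,0,0,0],
  [0.75,-0.65,0,0,0,0],
  [0.75,-0.65,0,0,0,0],
  [0.75,-0.65,0,0,0,0],
], claw=0, newtons=20)

```text
t: 2.42
eef_pos: [0.3998, 0.4965, 0.2267]
ee_rot: [-3.141, -0.0, -0.378]
force: [-0.7, 0.3, 0.2]
width: 0.0429
```

Emit:
drive_tool([
  [0.75,-0.65,0,0,0,0],
  [0.75,-0.65,0,0,0,0],
  [0.75,-0.65,0,0,0,0],
  [0.75,-0.65,0,0,0,0],
  [0,0,0,0,0,0],
])

```text
t: 3.05
eef_pos: [0.5207, 0.3915, 0.2264]
ee_rot: [3.141, -0.0, -0.381]
force: [-0.7, -0.8, -0.5]
width: 0.0007
```

Run:
```python
from h import *
np.set_printoptions(precision=4,suppress=True)
s=arm.get_state();print(s["t"],s["eef_pos"],s["ee_rot"],s["width"],s["force"])
Cs=[cloud(c,np.load(c+".npy")).reshape(-1,3) for c in("scene","side")]
im,d=arm.grab_frame("wrist");cv2.imwrite("pics/w1.png",im[:,:,::-1]);Cs.append(cloud("wrist",d).reshape(-1,3))
for n in("brake_pivot","brake_blade","brake_handle"):
    print(n,[(np.round(world("wrist",r["point"]),3),round(r["score"],2)) for r in arm.landmark_of(n,"wrist")[:2]])
o=np.array([.611,.181]);y0=np.radians(-18.5)
for nm,C in zip(("scene","side","wrist"),Cs):
    ex=np.array([np.cos(y0),np.sin(y0)]);ey=np.array([-ex[1],ex[0]])
    L=np.c_[(C[:,:2]-o)@ex,(C[:,:2]-o)@ey,C[:,2]]
    for lab,m in (("grip",(L[:,0]>-.18)&(L[:,0]<-.08)&(abs(L[:,1])<.02)&(L[:,2]>.115)&(L[:,2]<.135)),
                  ("blade",(L[:,0]>-.155)&(L[:,0]<-.055)&(abs(L[:,1]-.084)<.02)&(L[:,2]>.112)&(L[:,2]<.125))):
        P=L[m]
        if len(P)<15: print(nm,lab,len(P));continue
        k=np.polyfit(P[:,0],P[:,1],1)
        print(nm,lab,len(P),"yaw",np.degrees(y0+np.arctan(k[0])),"y@-.1025",np.polyval(k,-.1025),"z",np.median(P[:,2]))
    b=(abs(L[:,1]-.084)<.025)&(L[:,2]>.1)&(L[:,2]<.125)&(L[:,0]<-.1)&(L[:,0]>-.25)
    g=(abs(L[:,1])<.02)&(L[:,2]>.1)&(L[:,2]<.14)&(L[:,0]<-.1)&(L[:,0]>-.25)
    if b.any(): print("ball end x",np.percentile(L[b,0],1),"(exp -.175) grip end",np.percentile(L[g,0],1) if g.any() else None,"(exp -.193)")
```

```text
3.05 [0.5207 0.3915 0.2264] [ 3.1412 -0.0001 -0.3809] 0.0007369171345358377 [-0.6811 -0.7743 -0.4684]
brake_pivot []
brake_blade [(array([0.54 , 0.299, 0.116]), 0.8)]
brake_handle [(array([0.611, 0.187, 0.007]), 0.7)]
scene grip 321 yaw -19.512879625335568 y@-.1025 0.005436663970992765 z 0.12430445314198124
scene blade 116 yaw -18.808250967412672 y@-.1025 0.08704684924722776 z 0.11656173971429706
ball end x -0.17219346869868848 (exp -.175) grip end -0.19278917921849203 (exp -.193)
side grip 141 yaw -18.55413351224319 y@-.1025 -0.006451270983945362 z 0.12311827522082752
side blade 51 yaw -18.27741539313124 y@-.1025 0.08254730315211999 z 0.11584984433905132
ball end x -0.17412446589419533 (exp -.175) grip end -0.1928580284374473 (exp -.193)
wrist grip 6098 yaw -19.008752889644846 y@-.1025 0.007454544146883711 z 0.1246692617895877
wrist blade 1942 yaw -19.07911765485633 y@-.1025 0.08775438849066482 z 0.11711201749515557
ball end x -0.17128936784133336 (exp -.175) grip end -0.1911285508209877 (exp -.193)
```

View pics/w1.png

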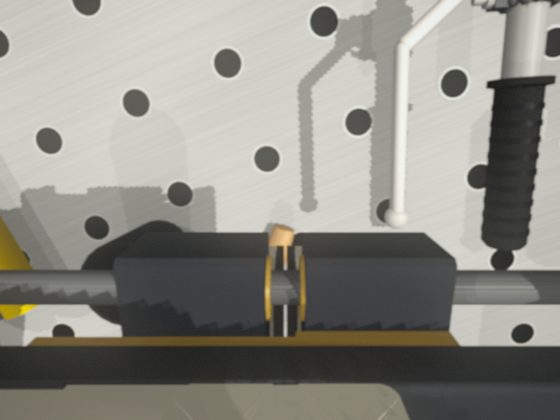

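Emit:
drive_tool([
  [0.44,-0.755,0,0,0,0.23],
  [0.44,-0.755,0,0,0,0.24],
  [0,0,-0.3,0,0,0],
  [0,0,-0.5,0,0,0],
  [0,0,0,0,0,0],
])

```text
t: 3.88
eef_pos: [0.5526, 0.3332, 0.1927]
ee_rot: [3.139, 0.002, -0.328]
force: [0.1, -0.5, -1.7]
width: 0.0005
```

```bash
cat > chk.py <<'E'
from h import *
import sys
np.set_printoptions(precision=4,suppress=True)
s=arm.get_state();p=s["eef_pos"];print(s["t"],p,np.degrees(s["ee_rot"][2]),s["force"])
im,d=arm.grab_frame("wrist");C=cloud("wrist",d).reshape(-1,3);cv2.imwrite(f"pics/{sys.argv[1]}.png",im[:,:,::-1])
o=np.array([.611,.181]);y0=np.radians(-19)
ex=np.array([np.cos(y0),np.sin(y0)]);ey=np.array([-ex[1],ex[0]])
L=np.c_[(C[:,:2]-o)@ex,(C[:,:2]-o)@ey,C[:,2]]
m=(L[:,0]>-.155)&(L[:,0]<-.06)&(abs(L[:,1]-.075)<.033)&(L[:,2]>.108)&(L[:,2]<.123)
P=L[m];print("n",len(P));t=np.array([(p[:2]-o)@ex,(p[:2]-o)@ey])
print("tcp in handle",t)
if len(P)>30:
    k=np.polyfit(P[:,0],P[:,1],1)
    for _ in range(4):
        r=P[:,1]-np.polyval(k,P[:,0]);Q=P[abs(r)<.008];k=np.polyfit(Q[:,0],Q[:,1],1)
    print("blade slope deg",np.degrees(np.arctan(k[0])),"y at tcp x",np.polyval(k,t[0]),"gap centre",t[1]-np.polyval(k,t[0]),"spread",np.percentile(Q[:,1]-np.polyval(k,Q[:,0]),[2,98]),"xrange",Q[:,0].min(),Q[:,0].max())
E
python3 chk.py w2
```

```text
3.875 [0.5526 0.3332 0.1927] -18.78560552913695 [ 0.1255 -0.4691 -1.671 ]
n 1189
tcp in handle [-0.1047  0.1249]
blade slope deg -0.23683763584685186 y at tcp x 0.08677140362058343 gap centre 0.03817482422766802 spread [-0.005   0.0037] xrange -0.11277854327987039 -0.060013292502341394
```

View pics/w2.png

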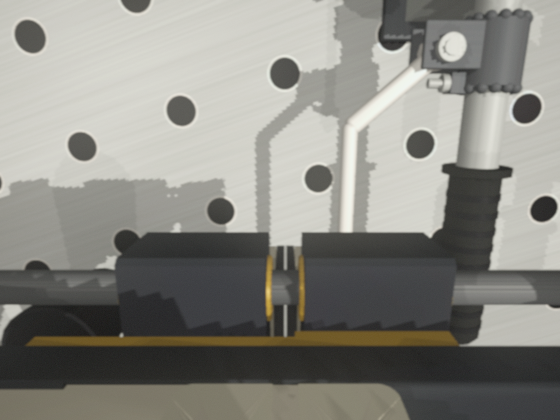

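Run:
```python
from h import *
s=arm.get_state();c=arm.get_calibration("wrist");R=Rm(c);K=np.array(c["mtx"]);T=Ro.from_euler("xyz",s["ee_rot"]).as_matrix()
print(T.T@(np.array(c["origin"])-s["eef_pos"]))
for p in([0,0,0],[0,.021,0],[0,-.021,0],[.0095,0,0],[0,.021,-.03],[0,.021,-.066],[0,.0965,-.066],[.039,.0965,-.066]):
    q=R.T@(T@np.array(p)+s["eef_pos"]-c["origin"]);q=q*[1,-1,-1];print(p,(K@q/q[2])[:2].round(),q[2].round(3))
im,d=arm.grab_frame("wrist");print("depth",[(u,v,round(float(d[v,u]),3)) for u,v in((200,245),(200,300),(285,250),(276,300),(295,300),(285,300),(285,330),(50,285),(400,300),(200,341),(265,262),(306,262))])
C=cloud("wrist",d);L=(C-s["eef_pos"])@T
for v in(240,250,275,300,325):print(v,[np.round(L[v,u]*1000).tolist() for u in(130,200,262,276,285,308,440)])
```

```text
[ 0.06775597 -0.00081602 -0.15880028]
[0, 0, 0] [287. 268.] 0.171
[0, 0.021, 0] [332. 268.] 0.171
[0, -0.021, 0] [241. 268.] 0.171
[0.0095, 0, 0] [287. 248.] 0.168
[0, 0.021, -0.03] [342. 299.] 0.142
[0, 0.021, -0.066] [360. 358.] 0.107
[0, 0.0965, -0.066] [622. 358.] 0.107
[0.039, 0.0965, -0.066] [655. 229.] 0.097
depth [(200, 245, 0.082), (200, 300, 0.076), (285, 250, 0.374), (276, 300, 0.082), (295, 300, 0.082), (285, 300, 0.082), (285, 330, 0.396), (50, 285, 0.082), (400, 300, 0.076), (200, 341, 0.074), (265, 262, 0.076), (306, 262, 0.075)]
240 [[-52.0, -157.0, 192.0], [40.0, -21.0, -79.0], [41.0, -6.0, -79.0], [-53.0, -10.0, 194.0], [-53.0, -1.0, 193.0], [41.0, 4.0, -79.0], [-17.0, 108.0, 88.0]]
250 [[41.0, -34.0, -86.0], [41.0, -19.0, -86.0], [40.0, -6.0, -85.0], [11.0, -5.0, -7.0], [-63.0, -1.0, 193.0], [41.0, 4.0, -86.0], [40.0, 32.0, -85.0]]
275 [[37.0, -32.0, -91.0], [38.0, -18.0, -92.0], [37.0, -6.0, -91.0], [33.0, -3.0, -82.0], [34.0, -1.0, -84.0], [37.0, 4.0, -90.0], [37.0, 30.0, -91.0]]
300 [[32.0, -33.0, -91.0], [32.0, -18.0, -91.0], [31.0, -6.0, -90.0], [29.0, -3.0, -86.0], [29.0, -1.0, -85.0], [32.0, 4.0, -91.0], [32.0, 30.0, -91.0]]
325 [[26.0, -33.0, -92.0], [26.0, -19.0, -92.0], [26.0, -6.0, -92.0], [-1.0, -4.0, -48.0], [-148.0, -1.0, 192.0], [26.0, 4.0, -91.0], [26.0, 31.0, -91.0]]
```

Wrist view: the blade runs at column ~350 and its elbow is at (350,128). The fingers are hidden by the gripper body, and the blade lies to their right. The gap from finger centre to blade is 38 mm, so descending is safe.

Emit:
drive_tool([
  [0,0,-0.6,0,0,0],
  [0,0,-0.7,0,0,0],
  [0,0,-0.7,0,0,0],
  [0,0,-0.46,0,0,0],
  [0,0,0,0,0,0],
])

```text
t: 4.6
eef_pos: [0.5537, 0.3329, 0.0954]
ee_rot: [3.14, 0.001, -0.328]
force: [0.2, -0.2, 0.5]
width: 0.0003
```

```bash
python3 chk.py w3
python3 - <<'E'
from h import *
im,d=arm.grab_frame("scene");a=im[170:320,240:420];im2,_=arm.grab_frame("side");b=im2[120:230,200:350]
cv2.imwrite("pics/s3.png",np.vstack([cv2.resize(a[:,:,::-1],(700,400)[:2],interpolation=3)[:300],cv2.resize(b[:,:,::-1],(700,300),interpolation=3)]))
E
```

```text
4.6 [0.5537 0.3329 0.0954] -18.80780430175447 [ 0.1545 -0.249   0.5496]
n 1343
tcp in handle [-0.1036  0.125 ]
blade slope deg -1.360354779750519 y at tcp x 0.08783609480930317 gap centre 0.03712458699177773 spread [-0.0051  0.0033] xrange -0.0816720050765966 -0.060018144789128175
```

View pics/s3.png

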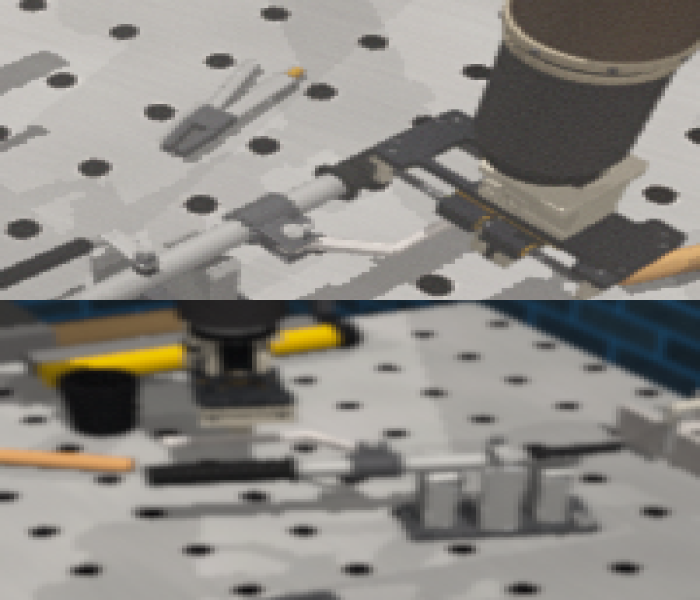

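Emit:
drive_tool([
  [-0.04,-0.12,0,0,0,0],
  [-0.04,-0.12,0,0,0,0],
  [0,0,0,0,0,0],
])

```text
t: 5.12
eef_pos: [0.5509, 0.3229, 0.0966]
ee_rot: [-3.141, -0.0, -0.329]
force: [-0.4, 0.4, 0.0]
width: 0.0006
```

Run:
```python
from h import *
np.set_printoptions(precision=4,suppress=True)
s=arm.get_state();print(s["t"],s["eef_pos"],s["force"])
y0=np.radians(-19);H=np.array([[np.cos(y0),-np.sin(y0)],[np.sin(y0),np.cos(y0)]]);o=np.array([.611,.181])
piv=o+H@[.0025,.035];c=o+H@[-.1036,.1125];print("pivot",piv,"contact tcp",c)
prev=c
for th in np.arange(.04,.29,.04):
    R=np.array([[np.cos(th),-np.sin(th)],[np.sin(th),np.cos(th)]]);n=piv+R@(c-piv)
    print(round(th,2),n,"units",((n-prev)/.04).round(3),"yaw u",round(np.degrees(.04)/6,3));prev=n
```

```text
5.125 [0.5509 0.3229 0.0966] [-0.3913  0.4037  0.0033]
pivot [0.6248 0.2133] contact tcp [0.5497 0.3211]
0.04 [0.5454 0.318 ] units [-0.106 -0.077] yaw u 0.382
0.08 [0.5413 0.3148] units [-0.103 -0.081] yaw u 0.382
0.12 [0.5373 0.3113] units [-0.1   -0.085] yaw u 0.382
0.16 [0.5335 0.3078] units [-0.096 -0.089] yaw u 0.382
0.2 [0.5297 0.304 ] units [-0.093 -0.093] yaw u 0.382
0.24 [0.5262 0.3002] units [-0.089 -0.097] yaw u 0.382
0.28 [0.5228 0.2961] units [-0.085 -0.1  ] yaw u 0.382
```

Emit:
drive_tool([
  [-0.03,-0.045,0,0,0,0],
  [-0.053,-0.039,0,0,0,0.19],
  [-0.053,-0.039,0,0,0,0.19],
  [-0.052,-0.04,0,0,0,0.19],
  [-0.052,-0.04,0,0,0,0.19],
])

```text
t: 5.75
eef_pos: [0.5416, 0.3155, 0.0963]
ee_rot: [-3.141, -0.001, -0.247]
force: [1.4, 1.2, -1.0]
width: 0.0005
```

Emit:
drive_tool([
  [-0.05,-0.042,0,0,0,0.19],
  [-0.05,-0.042,0,0,0,0.19],
  [-0.048,-0.045,0,0,0,0.19],
  [-0.048,-0.045,0,0,0,0.19],
  [0,0,0,0,0,0],
])

```text
t: 6.38
eef_pos: [0.5334, 0.3083, 0.0962]
ee_rot: [-3.141, 0.0, -0.169]
force: [0.3, 2.6, -0.9]
width: 0.0005
```

```bash
python3 chk.py w4
python3 - <<'E'
from h import *
im,d=arm.grab_frame("side");C=cloud("side",d)
cv2.imwrite("pics/s4.png",cv2.resize(np.hstack([im[130:230,210:330,::-1],cv2.imread("pics/side.png")[130:230,210:330]]),(800,333),interpolation=2))
E
```

```text
6.375 [0.5334 0.3083 0.0962] -9.683058051460295 [ 0.3462  2.6182 -0.8782]
n 2192
tcp in handle [-0.1148  0.0951]
blade slope deg -20.083259422791194 y at tcp x 0.09574134423948155 gap centre -0.0006435661070213761 spread [-0.0073  0.0077] xrange -0.10859897059692179 -0.06001358597488094
```

View pics/w4.png

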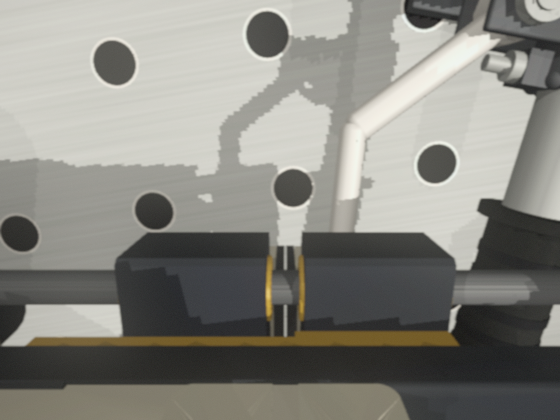

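The lever is turning with the fingers: its elbow stays at (352,128) while the tool yaws, and the force is about 2.6 N, which fits the spring. Continuing slowly to the stop.

Emit:
drive_tool([
  [-0.046,-0.046,0,0,0,0.19],
  [-0.046,-0.046,0,0,0,0.19],
  [-0.023,-0.024,0,0,0,0.1],
  [0,0,0,0,0,0],
])

```text
t: 6.98
eef_pos: [0.5287, 0.3037, 0.0961]
ee_rot: [-3.142, 0.0, -0.119]
force: [-1.8, 5.1, -0.9]
width: 0.0004
```

Emit:
drive_tool([
  [-0.022,-0.024,0,0,0,0.1],
  [0,0,0,0,0,0],
])

```text
t: 7.22
eef_pos: [0.5279, 0.3028, 0.0961]
ee_rot: [-3.141, 0.0, -0.109]
force: [-2.5, 5.4, 0.7]
width: 0.0003
```

Emit:
drive_tool([
  [-0.011,-0.025,0,0,0,0.05],
  [-0.011,-0.025,0,0,0,0.05],
  [0,0,0,0,0,0],
])

```text
t: 7.6
eef_pos: [0.5269, 0.301, 0.0961]
ee_rot: [-3.141, 0.0, -0.098]
force: [-3.1, 6.2, 0.5]
width: 0.0005
```

Emit:
drive_tool([
  [-0.005,-0.025,0,0,0,0.05],
  [-0.005,-0.025,0,0,0,0.05],
  [0,0,0,0,0,0],
])

```text
t: 7.98
eef_pos: [0.5265, 0.299, 0.0962]
ee_rot: [-3.141, 0.0, -0.088]
force: [-4.5, 5.9, 1.5]
width: 0.0007
```

Emit:
drive_tool([
  [-0.003,-0.025,0,0,0,0.03],
  [0,-0.025,0,0,0,0.03],
  [0,0,0,0,0,0],
])

```text
t: 8.35
eef_pos: [0.5264, 0.2971, 0.0961]
ee_rot: [-3.141, 0.0, -0.082]
force: [-3.4, 5.2, 0.6]
width: 0.0004
```

```bash
python3 chk.py w5
python3 - <<'E'
from h import *
im,d=arm.grab_frame("side")
cv2.imwrite("pics/s5.png",cv2.resize(np.hstack([im[130:230,210:330,::-1],cv2.imread("pics/side.png")[130:230,210:330]]),(800,333),interpolation=2))
E
```

```text
8.35 [0.5264 0.2971 0.0961] -4.675677636502546 [-3.3784  5.206   0.627 ]
n 2343
tcp in handle [-0.1178  0.0822]
blade slope deg -10.704805598573929 y at tcp x 0.0807544421877052 gap centre 0.0014673051845849605 spread [-0.0072  0.0076] xrange -0.10970379381298134 -0.060014982517403836
```

View pics/s5.png

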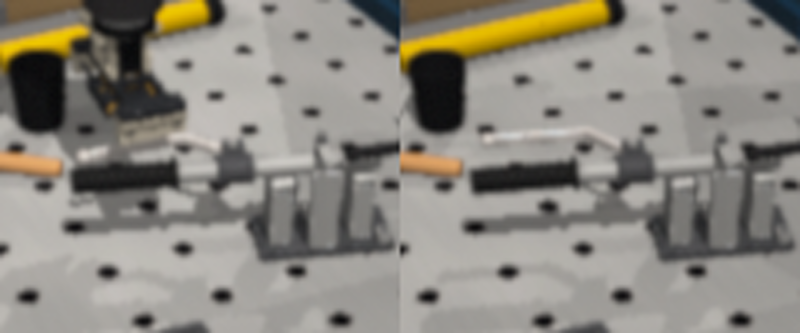

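View pics/w5.png

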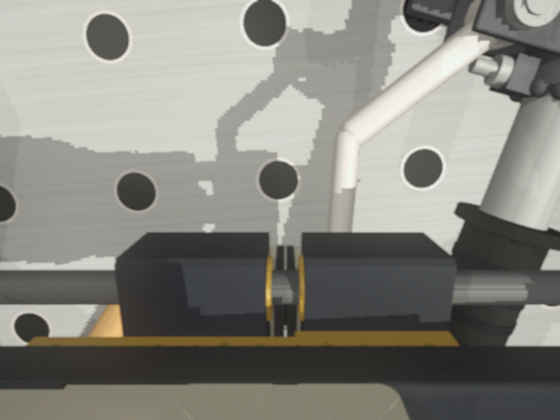

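```bash
cat > ang.py <<'E'
from h import *
np.set_printoptions(precision=4,suppress=True)
s=arm.get_state();im,d=arm.grab_frame("wrist");C=cloud("wrist",d)
T=Ro.from_euler("xyz",s["ee_rot"]).as_matrix()
sub=C[155:228,315:375].reshape(-1,3);sub=sub[(sub[:,2]>.105)&(sub[:,2]<.122)]
k=cv2.fitLine(sub[:,:2].astype(np.float32),cv2.DIST_HUBER,0,.01,.01).ravel()
a=np.degrees(np.arctan2(k[1],k[0]));a=(a+90)%180-90
L=(sub-s["eef_pos"])@T;m=np.median(L,0)
print(s["t"],s["eef_pos"],"yaw",np.degrees(s["ee_rot"][2]),s["force"],"n",len(sub),"blade dir",a,"theta",np.radians(a+19))
print("blade in tool frame mm: mid",m*1000,"y range",np.percentile(L[:,1],[3,97])*1000)
E
python3 ang.py
```

```text
8.45 [0.5263 0.2971 0.0962] yaw -4.671074694622913 [-4.0566  5.9947  0.4411] n 1893 blade dir -9.0991745 theta 0.172802
blade in tool frame mm: mid [ 40.4394  21.1685 -21.0129] y range [17.3089 26.1683]
```

Emit:
drive_tool([
  [-0.03,-0.037,0,0,0,0],
  [-0.03,-0.037,0,0,0,0],
  [-0.03,-0.037,0,0,0,0],
  [0,0,0,0,0,0],
])

```text
t: 9.0
eef_pos: [0.5236, 0.2933, 0.0963]
ee_rot: [-3.14, -0.001, -0.081]
force: [0.6, 7.4, -2.4]
width: 0.0004
```

```bash
python3 ang.py
```

```text
9.0 [0.5236 0.2933 0.0963] yaw -4.6594615539224735 [ 0.6342  7.4418 -2.3748] n 1860 blade dir -5.8993835 theta 0.22864889
blade in tool frame mm: mid [ 40.3933  19.6139 -20.8115] y range [15.9379 24.4849]
```

Emit:
drive_tool([
  [-0.01,-0.02,0,0,0,0],
  [0,0,0,0,0,0],
])

```text
t: 9.3
eef_pos: [0.5235, 0.2931, 0.0963]
ee_rot: [-3.139, -0.002, -0.081]
force: [0.2, 9.3, -2.6]
width: 0.0003
```

Emit:
drive_tool([
  [-0.005,-0.02,0,0,0,0],
  [0,0,0,0,0,0],
])

```text
t: 9.55
eef_pos: [0.5235, 0.293, 0.0964]
ee_rot: [-3.138, -0.002, -0.081]
force: [0.2, 11.1, -4.5]
width: 0.0007
```

Emit:
drive_tool([
  [0,-0.03,0,0,0,0],
  [0,-0.03,0,0,0,0],
  [0,0,0,0,0,0],
])

```text
t: 9.93
eef_pos: [0.5234, 0.2926, 0.0964]
ee_rot: [-3.135, -0.003, -0.081]
force: [-2.9, 19.0, -5.6]
width: 0.0004
```

```bash
python3 ang.py
```

```text
9.925 [0.5234 0.2926 0.0964] yaw -4.6353008758043 [-2.8588 18.995  -5.605 ] n 1846 blade dir -5.4733276 theta 0.23608497
blade in tool frame mm: mid [ 40.3758  19.2304 -20.7551] y range [15.5171 24.0372]
```

At the stop: the force rises without motion and theta is about 0.24. Holding.

Emit:
drive_tool([
  [0,0,0,0,0,0],
  [0,0,0,0,0,0],
  [0,0,0,0,0,0],
  [0,0,0,0,0,0],
  [0,0,0,0,0,0],
])

```text
t: 10.6
eef_pos: [0.5234, 0.2926, 0.0964]
ee_rot: [-3.135, -0.003, -0.081]
force: [-2.5, 18.8, -6.2]
width: 0.0003
```

Emit:
drive_tool([
  [0,0,0,0,0,0],
  [0,0,0,0,0,0],
  [0,0,0,0,0,0],
  [0,0,0,0,0,0],
  [0,0,0,0,0,0],
])

```text
t: 11.22
eef_pos: [0.5234, 0.2926, 0.0964]
ee_rot: [-3.135, -0.003, -0.081]
force: [-2.3, 19.5, -5.5]
width: 0.0005
```

Emit:
drive_tool([
  [0,0,0,0,0,0],
  [0,0,0,0,0,0],
])

```text
t: 11.48
eef_pos: [0.5234, 0.2926, 0.0964]
ee_rot: [-3.135, -0.003, -0.081]
force: [-3.0, 17.8, -5.4]
width: 0.0004
```

Emit:
drive_tool([
  [0,0.045,0,0,0,0],
  [0,0.045,0,0,0,0],
  [0.03,0.038,0,0,0,-0.143],
  [0.031,0.038,0,0,0,-0.143],
  [0.031,0.037,0,0,0,-0.143],
])

```text
t: 12.1
eef_pos: [0.5264, 0.2964, 0.0963]
ee_rot: [-3.142, -0.0, -0.127]
force: [0.4, 4.0, 0.8]
width: 0.0004
```

Emit:
drive_tool([
  [0.032,0.037,0,0,0,-0.143],
  [0.032,0.036,0,0,0,-0.143],
  [0.033,0.036,0,0,0,-0.143],
  [0.033,0.035,0,0,0,-0.143],
  [0.034,0.035,0,0,0,-0.143],
])

```text
t: 12.72
eef_pos: [0.533, 0.3034, 0.0962]
ee_rot: [3.141, -0.0, -0.202]
force: [1.5, 2.5, 1.3]
width: 0.0004
```

```bash
python3 ang.py
```

```text
12.725 [0.533  0.3034 0.0962] yaw -11.587316406392425 [1.5496 2.4582 1.2828] n 1853 blade dir -12.996979 theta 0.104772486
blade in tool frame mm: mid [ 40.4943  18.9527 -20.926 ] y range [15.2857 23.8027]
```

Emit:
drive_tool([
  [0.034,0.034,0,0,0,-0.143],
  [0.035,0.034,0,0,0,-0.143],
  [0.035,0.033,0,0,0,-0.143],
  [0.036,0.033,0,0,0,-0.143],
  [0.036,0.032,0,0,0,-0.143],
])

```text
t: 13.4
eef_pos: [0.5397, 0.3102, 0.0961]
ee_rot: [3.141, 0.0, -0.277]
force: [1.9, 0.9, -0.3]
width: 0.0006
```

Emit:
drive_tool([
  [0.036,0.032,0,0,0,-0.1],
  [0.03,0.035,0,0,0,0],
  [0.02,0.04,0,0,0,0],
  [0,0,0,0,0,0],
])

```text
t: 13.9
eef_pos: [0.5432, 0.3145, 0.0961]
ee_rot: [3.141, 0.0, -0.286]
force: [1.5, 1.7, -0.2]
width: 0.0007
```

```bash
python3 ang.py
```

```text
13.9 [0.5432 0.3145 0.0961] yaw -16.412858070158304 [ 1.4896  1.6504 -0.2103] n 1889 blade dir -20.092453 theta -0.019066902
blade in tool frame mm: mid [ 40.2125  20.7872 -21.0393] y range [16.9873 25.7391]
```

Emit:
drive_tool([
  [0.01,0.03,0,0,0,0],
  [0.01,0.03,0,0,0,0],
  [0.01,0.03,0,0,0,0],
  [0.01,0.03,0,0,0,0],
  [0.01,0.03,0,0,0,0],
])

```text
t: 14.58
eef_pos: [0.5451, 0.3205, 0.0961]
ee_rot: [3.141, 0.0, -0.287]
force: [-0.4, -0.7, -0.1]
width: 0.0001
```

```bash
python3 ang.py
```

```text
14.575 [0.5451 0.3205 0.0961] yaw -16.421561805145277 [-0.4352 -0.717  -0.1157] n 1943 blade dir -22.773392 theta -0.06585811
blade in tool frame mm: mid [ 40.3286  25.8733 -20.968 ] y range [22.131  31.0126]
```

Emit:
drive_tool([
  [0.04,0.12,0,0,0,0],
  [0.04,0.12,0,0,0,0],
  [0,0,0.4,0,0,0],
  [0,0,0.8,0,0,0],
  [0,0,0.8,0,0,0],
])

```text
t: 15.25
eef_pos: [0.5485, 0.3301, 0.1781]
ee_rot: [-3.141, -0.0, -0.286]
force: [0.9, 0.6, 0.1]
width: 0.0006
```

Emit:
drive_tool([
  [0,0.5,1,0,0,0],
  [-0.5,0.8,1,0,0,0],
  [-0.6,0.8,0,0,0,0],
  [-0.6,0.8,0,0,0,0],
  [0,0,0,0,0,0],
])

```text
t: 15.88
eef_pos: [0.4789, 0.448, 0.2574]
ee_rot: [-3.14, -0.0, -0.284]
force: [0.0, -0.7, -0.3]
width: 0.0007
```

Run:
```python
from h import *
np.set_printoptions(precision=4,suppress=True)
s=arm.get_state();print(s["t"],s["eef_pos"],s["force"])
o=np.array([.611,.181]);y0=np.radians(-18.5)
ex=np.array([np.cos(y0),np.sin(y0)]);ey=np.array([-ex[1],ex[0]])
out=[]
for cam in("scene","side"):
    im,d=arm.grab_frame(cam);old=cv2.imread(f"pics/{cam}.png")
    for lab,D in(("before",np.load(cam+".npy")),("after",d)):
        C=cloud(cam,D).reshape(-1,3);L=np.c_[(C[:,:2]-o)@ex,(C[:,:2]-o)@ey,C[:,2]]
        P=L[(L[:,0]>-.155)&(L[:,0]<-.055)&(abs(L[:,1]-.084)<.02)&(L[:,2]>.112)&(L[:,2]<.125)]
        k=np.polyfit(P[:,0],P[:,1],1);print(cam,lab,len(P),np.degrees(y0+np.arctan(k[0])),np.polyval(k,-.1025))
    sl=(slice(150,330),slice(220,490)) if cam=="scene" else (slice(110,290),slice(160,430))
    out.append(np.hstack([old[sl],im[:,:,::-1][sl]]))
cv2.imwrite("pics/fin.png",cv2.resize(np.vstack(out),(800,533)))
```

```text
15.875 [0.4789 0.448  0.2574] [ 0.0334 -0.7454 -0.3241]
scene before 116 -18.808250967412672 0.08704684924722776
scene after 119 -19.26392892126985 0.0872449554056219
side before 51 -18.27741539313124 0.08254730315211999
side after 51 -18.827730562757292 0.08239242865860155
```

View pics/fin.png

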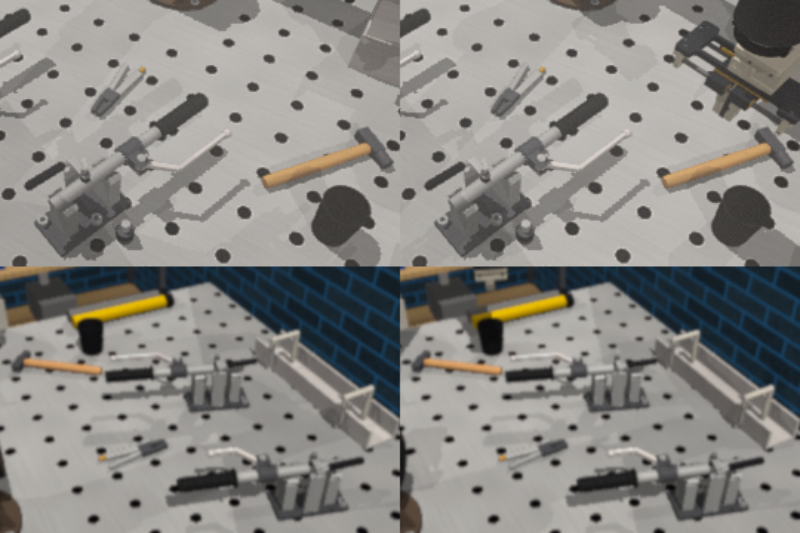

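The before and after views match: the lever is back at rest and everything else is unmoved. The arm is clear, so I'm handing in.

```bash
python3 -c "
from station import arm
print(arm.job_done())"
```

```text
the job is handed in; nothing more can be done
None
```

I pressed the long brake lever in to its stop, held it there, eased it back out to rest and moved the arm clear. I handed the job in at about 16 s, well under the 48 s limit.

- **Press:** I used the back of the closed fingers on the lever's outer side. Near 0.236 rad measured (the stop is at 0.24), the fingers stopped moving while the force kept rising, so I took that as the stop.
- **Hold:** The lever was at the stop for a little over 2 s in all, the last 1.5 s or so at about 19 N. That is well under the 60 N limit.
- **Return:** The fingers followed the lever out at about 0.12 rad/s. The contact force fell smoothly from 4 N to none.
- **Final check:** The blade line is within 0.2 mm and about 0.5° of where it started, seen from both fixed cameras. The before and after pictures show the clutch lever and the loose items in view unmoved. The force on the tool is near zero.

**Two checks that disagreed:**
- **Finger thickness:** The finger backs were about 8 mm closer to the centre line than I had worked out, so contact came later than planned. The tool was therefore turned up to 4° from the blade for part of the press.
- **Close-up angle after release:** The wrist camera read slightly negative angles, down to −0.07 rad. I think the lever's bend had come into the measured area. The fixed cameras show the lever at rest.

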